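Lock the fixture arm with the long ball-lock pin

TASK

Lock the fixture's yellow arm down with the long ball-lock pin, the one with the red collar: pinch its head across the red thumb button so that the button stays squeezed in, lift the pin out of the rack, and put it straight down through the aligned holes, button still in, until the collar rests on the yellow arm. Then let go, so that the button springs out and the balls lock under the fixture. Leave the short blue pin in its place in the rack.

Things in the scene. Friction and masses are not known exactly. Their poses are not given: they have to be found in the camera images.
- long_pin: Long ball-lock pin, about 230 g, upright in one of the 2 holes, 110 mm apart, of a fixed aluminium rack (62 mm high). Origin: pin axis, underside of the red collar (46 mm across, 6 thick), which rests on the rack; z up. Above it a black head with red strip on top, 44 (x) by 26 (y) mm, up to z 48. Below it the shank, 18 mm across, tapering to 8 at the tip, z -56. Button on the +y face, centre z 31.
- long_pin_button (a joint): Red thumb button, 18 mm across, of the long pin. 0: out, 6 mm proud; 0.006: flush. Spring 4 to 8 N, comes out when let go. Gripping the head along the pin's y at button height presses it flush; the flat faces then bear the grip. It draws in the 2 balls, which else stand 6 mm out of the shank on +y and -y (30 mm over both) 36 mm below the collar and bar the way through the holes.
- short_pin: Short ball-lock pin, a bystander in the rack's other hole; which pin is in which hole changes. Same head and collar, but collar, top strip and button are blue, and its tip is only 42 mm below its origin (underside of the collar). Too short for this fixture.
- pin_hole (a point): Centre of the hole's mouth in the top of the fixture's yellow arm (80 x 52 mm), 72 mm above the table; z up. Fixed: dark foot, grey post and lug, arm folded onto the lug. Hole 25 mm across, 3 mm chamfer, straight down through arm and lug (24 mm in all); free below, foot 62 mm under the arm's top. Nothing on it stands above the arm. The pin may stand at any turn about its axis.
Mind the look-alikes: they are no part of the job. Leave any turquoise look-alike of the long_pin alone.

How it is judged:
By the outcome, as a careful person would: the job done as asked, in the order asked, and still so for the second after the job is handed in, with the robot touching nothing.
It also fails if it takes over 40 s, if anything falls off the work surface, if the arm or the gripper's body presses on something with over 40 N, if the wrist force passes 120 N, or if a joint passes its speed limit or range.

ROBOT

A 6-joint arm with a two-finger parallel gripper is mounted at the origin on a cart in front of the work surface, level with it; the furniture and walls round the work are solid. World frame = base frame: x ahead of the robot, y to its left, z up, the work surface at z = 0. Lengths are in m, angles in rad, forces in N, time in s.
With the tool pointing down it reaches from about 0.35 to 0.725 m from the base axis. Payload 6 kg.
Tool frame: the origin (TCP) lies between the finger pads; the fingertips stand 25 mm ahead of it and the grasp point (between the pads) lies 6 mm ahead of it; z points along the fingers, y is the direction in which the jaws open and shut (so a half turn about z gives the same grasp; the last joint's range is limited). The gripper opens to 85 mm and grips with 20 to 120 N. Pads are 22 mm wide; open, the fingers measure 114 mm over their backs; the gripper's body (76 mm by 85 mm) begins 54 mm behind the grasp point. The pads swing forward as they close: fully open they stand 13 mm farther back than shut.
Start: joints at [1.467, 0.04, 0.085, 0, -1.615, -0.334], TCP at [0.254, 0.543, 0.256] pointing down, gripper open.
Joint ranges: [-2.56, 2.56], [-1.29, 2.01], [-1.08, 1.49], [-3.29, 1.98], [-2.81, -0.18], [-2.99, 2.99]. Speed limits (rad/s): [2.57, 2.57, 3.01, 3.14, 3.14, 3.14].

INTERFACE

Orientations are given as a 3x3 rotation matrix whose columns are the frame's x, y, z axes.
In Python, from cell import bot gives the robot as it stands. The module is installed in compiled form; this text tells all that it offers. Calls block until the motion is done:
- bot.goto(position, orientation): joint-space move of the TCP to a pose.
- bot.servo_line(position, ori=None, speed=0.15, threshold=None): straight line of the TCP; ori=None keeps the orientation; speed is the mean speed in m/s. With threshold (N) it stops when the force on the tool has changed by that much, and returns True; else False.
- bot.move_j(angles): joint-space move.
- bot.grip(opening, newtons=None): opening from 0.0 (shut) to 1.0 (fully open); newtons is the grip in N (None keeps the last); returns when the fingers have stopped.
- bot.dwell(seconds).
- bot.solve_ik(position, orientation): joint angles nearest the present ones, or None.
- bot.grab_frame(name): name is "side" or "top" or "wrist"; returns a dict with "pixels" (400x640x3 uint8, red, green, blue), "z_map" (400x640 float32, m along the optical axis (not along the pixel's ray), 0 where there is no reading), "intrinsics" (3x3 intrinsics, pixels), "R" (3x3) and "t" (3): a world point X has camera coordinates R X + t. Camera axes: x right, y down, z forward; pixel columns grow to the right and rows downward; lengths in m; the calibration is good to about 2 mm. A picture is of the moment at which its call begins.
A pose or a line that the arm cannot do raises bot.IKError and nothing moves.
- bot.close_job(): hands the job in, once; it reports no verdict.
Readings, each from a call of its own:
- bot.current_time_s(): time.
- bot.current_joint_positions(): joint angles.
- bot.current_dq(): joint speeds.
- bot.current_joint_torque(): joint torques, N m.
- bot.current_position(): TCP position.
- bot.current_tool_rot(): TCP orientation.
- bot.current_contact_force(): force on the tool from outside, world axes, zero at the start.
- bot.current_wrist_torque(): the same for the moment, N m.
- bot.current_finger_gap(): opening from 0.0 (shut) to 1.0 (fully open).
Only numpy, scipy, OpenCV 4.12 (cv2) and the standard library are available. Lean on these libraries where they do the work, as an engineer would, in place of code of your own. Each camera call takes 0.05 s, during which the arm holds its last target.

## Working session

There is one attempt and no reset: what is moved stays moved. The work goes in short steps, each a Python script; the robot and the scene stay as the last script left them, time stands still between calls to the robot, and variables do not carry over. Pictures are saved under pics/ and viewed, and the job is handed in when it is done.

```bash
mkdir -p pics
cat > h.py <<'E'
from cell import bot
import numpy as np, cv2
def snap(n,f):
    d=bot.grab_frame(n); cv2.imwrite('pics/'+f,d['pixels'][:,:,::-1]); np.savez('pics/'+f[:-4]+'.npz',**d); return d
def ray(d,u,v,z):
    K,R,t=d['intrinsics'],d['R'],d['t']; c=-R.T@t; r=R.T@np.linalg.inv(K)@np.array([u,v,1.])
    return c+r*(z-c[2])/r[2]
def pt(d,u,v):
    z=d['z_map'][int(v),int(u)]; K,R,t=d['intrinsics'],d['R'],d['t']
    return R.T@(np.linalg.inv(K)@np.array([u,v,1.])*z-t)
E
python3 - <<'E'
from h import *
for n in('top','side','wrist'):
    d=snap(n,n+'0.png'); print(n,-d['R'].T@d['t'])
print(bot.current_time_s(),bot.current_tool_rot().round(2))
E
```

```text
top [ 0.34199386 -0.15382587  0.91962775]
side [ 0.38182402 -0.79682322  0.61422523]
wrist [0.33097798 0.5058813  0.37368646]
0.15 [[ 0.91 -0.42 -0.  ]
 [-0.42 -0.91 -0.  ]
 [ 0.    0.   -1.  ]]
```

View pics/top0.png

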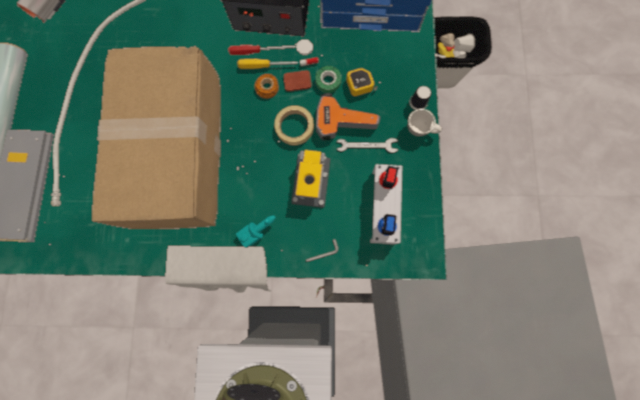

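View pics/side0.png

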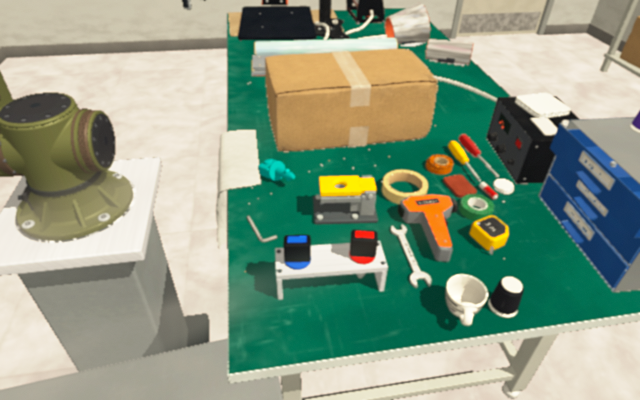

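The top view shows the red-collared long pin at about (390,177), the blue short pin at (388,224), the fixture hole at (310,180) and the turquoise look-alike lying at (255,230). The long pin is the upright one with the red collar and strip. I'll confirm that in an enlarged crop.

Run:
```python
import numpy as np, cv2
t=cv2.imread('pics/top0.png');s=cv2.imread('pics/side0.png')
a=cv2.resize(t[140:255,280:420],None,fx=5,fy=5,interpolation=cv2.INTER_CUBIC)
b=cv2.resize(s[165:305,265:405],None,fx=4,fy=4,interpolation=cv2.INTER_CUBIC)
cv2.imwrite('pics/cropT.png',a);cv2.imwrite('pics/cropS.png',b)
```

```text
(no output)
```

View pics/cropT.png

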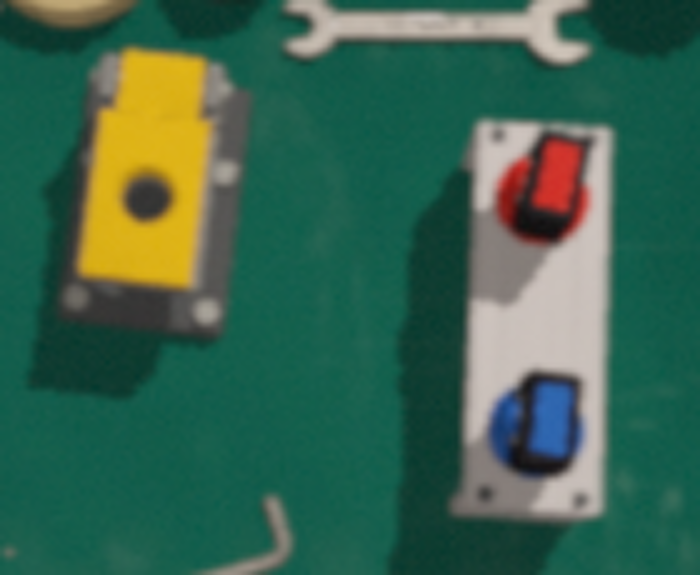

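View pics/cropS.png

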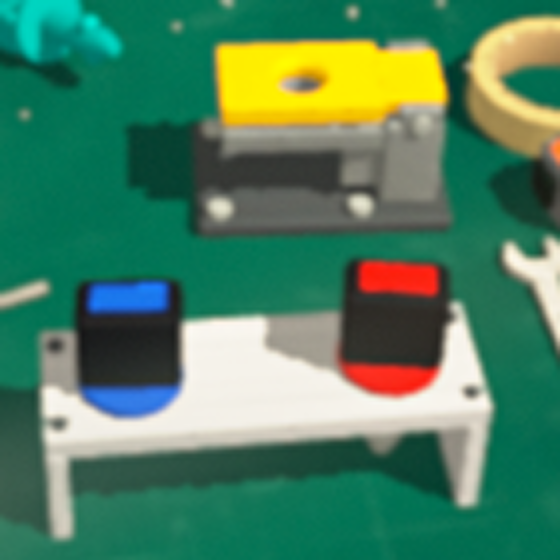

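```bash
cat > m.py <<'E'
from h import *
def meas(f,hsvlo=None):
    d=dict(np.load(f)); h=cv2.cvtColor(d['pixels'],cv2.COLOR_RGB2HSV)
    return d,h
def comps(m,amin=15):
    n,l,s,c=cv2.connectedComponentsWithStats(m.astype(np.uint8))
    return [(c[i],s[i],l==i) for i in range(1,n) if s[i,4]>amin]
if __name__=='__main__':
  for n,roi in(('top',(140,255,280,420)),('side',(165,305,265,405))):
    d,h=meas(f'pics/{n}0.npz'); M=np.zeros(h.shape[:2],bool); M[roi[0]:roi[1],roi[2]:roi[3]]=1
    H,S,V=h[...,0],h[...,1],h[...,2]
    for nm,m in(('red',((H<8)|(H>172))&(S>150)&(V>90)),('blue',(H>100)&(H<125)&(S>120)&(V>80)),('yel',(H>20)&(H<32)&(S>150)&(V>120))):
      for c,s,mm in comps(m&M):
        P=np.array([pt(d,u,v) for v,u in zip(*np.nonzero(mm))])
        print(n,nm,c.round(1),s,'z pct',np.percentile(P[:,2],[5,50,95]).round(4))
        if nm=='yel':
            top=P[abs(P[:,2]-.072)<.008]; print(' yel top xy min/max',top.min(0),top.max(0))
            hi=mm
            cnts,hi2=cv2.findContours(mm.astype(np.uint8),cv2.RETR_CCOMP,cv2.CHAIN_APPROX_NONE)
            for k,cn in enumerate(cnts):
                if hi2[0][k][3]>=0 and len(cn)>6:
                    W=np.array([ray(d,u,v,.072)[:2] for u,v in cn[:,0]],np.float32); (cc,r)=cv2.minEnclosingCircle(W); e=cv2.fitEllipse(W); print(' hole',cc,r,e)
        else:
            for lab,zl,zh,z in(('strip',.100,.12,.110),('collar',.06,.078,.068)):
                q=mm&(np.abs((lambda Z:Z)(0))==0)
                idx=[(u,v) for (v,u),p in zip(zip(*np.nonzero(mm)),P) if zl<p[2]<zh]
                if len(idx)>8:
                    W=np.array([ray(d,u,v,z)[:2] for u,v in idx],np.float32); print(' ',lab,len(idx),W.mean(0),cv2.minAreaRect(W), W.min(0),W.max(0))
E
python3 m.py
```

```text
top red [391.4 175.7] [386 168  11  18 129] z pct [0.0687 0.1097 0.1121]
  strip 121 [ 0.5422247  -0.29219195] ((0.5417174696922302, -0.292778342962265), (0.02053384855389595, 0.03593062236905098), 77.91413879394531) [ 0.5221897  -0.30126694] [ 0.559224   -0.28048995]
top red [382.1 177.4] [380 172   6  13  43] z pct [0.0655 0.0943 0.1062]
  strip 13 [ 0.5447765  -0.27609962] ((0.5446582436561584, -0.27603963017463684), (0.006005058530718088, 0.011493656784296036), 63.38482666015625) [ 0.5381778 -0.2786183] [ 0.549794   -0.27174157]
  collar 18 [ 0.5410173  -0.27462247] ((0.542253851890564, -0.27530014514923096), (0.004716003779321909, 0.021863974630832672), 89.00338745117188) [ 0.53132355 -0.27767947] [ 0.55318403 -0.27279344]
top blue [390.2 223.6] [386 216  10  16 132] z pct [0.1071 0.1099 0.1123]
  strip 127 [ 0.43309057 -0.28737292] ((0.43330082297325134, -0.28724434971809387), (0.017534155398607254, 0.03327573835849762), 88.6081314086914) [ 0.41666672 -0.29630858] [ 0.4498275  -0.27819982]
top blue [380.6 224.5] [378 219   6  13  50] z pct [0.0662 0.0931 0.1029]
  strip 12 [ 0.
[... 1469 characters left out ...]
), 81.24774169921875) [ 0.41681278 -0.29664543] [ 0.45167482 -0.27650496]
side blue [297.  263.9] [286 261  24   8 149] z pct [0.0669 0.0689 0.0738]
  collar 148 [ 0.43198544 -0.3015185 ] ((0.4324811100959778, -0.30296725034713745), (0.015347515232861042, 0.03806699812412262), 81.1114273071289) [ 0.41417134 -0.31099537] [ 0.45212793 -0.29244477]
side yel [345.5 185. ] [ 319  175   58   21 1004] z pct [0.0596 0.0727 0.0745]
 yel top xy min/max [ 0.50105812 -0.13609517  0.06411866] [ 0.61427314 -0.0737805   0.07555941]
 hole (0.5416419506072998, -0.1106480211019516) 0.011478363536298275 ((0.5419519543647766, -0.11004903167486191), (0.017599070444703102, 0.02305712178349495), 79.39054107666016)
```

The red strip is at z≈0.110 in both views, as expected for the long pin standing in the rack. Its centre is about (0.543,-0.292) with yaw ≈ -12°. The blue pin is 110 mm away, which matches the rack. The hole is about (0.541,-0.105). Next I'll check the box height for the transit, then look with the wrist camera.

Run:
```python
from h import *
d=dict(np.load('pics/top0.npz'))
for u,v in((150,80),(150,200),(200,150),(215,180),(360,20),(270,15)): print(u,v,pt(d,u,v).round(3))
a=np.deg2rad(-12); Rt=np.array([[np.cos(a),np.sin(a),0],[np.sin(a),-np.cos(a),0],[0,0,-1]])
print(bot.current_joint_positions())
for p in([.50,-.285,.25],[.543,-.292,.093],[.541,-.105,.15],[.49,-.10,.25]): print(p,bot.solve_ik(np.array(p),Rt))
```

```text
150 80 [0.745 0.251 0.165]
150 200 [0.472 0.225 0.164]
200 150 [0.59  0.135 0.14 ]
215 180 [0.548 0.134 0.025]
360 20 [ 0.984 -0.231  0.041]
270 15 [0.971 0.003 0.08 ]
[ 1.46668830e+00  4.06792648e-02  8.40376511e-02 -3.02413604e-04
 -1.61549235e+00 -3.33710155e-01]
[0.5, -0.285, 0.25] [-0.16963119 -0.02542152  0.00746292  0.         -1.60368077  1.53098801]
[0.543, -0.292, 0.093] [-0.16901576  0.12531177 -0.12365093  0.         -1.32183363  1.53037258]
[0.541, -0.105, 0.15] [ 0.17288447 -0.07652089 -0.22364112  0.         -1.42367609  1.18847235]
[0.49, -0.1, 0.25] [ 0.20248927 -0.22902363 -0.17741934  0.         -1.62240062  1.15886754]
```

View pics/wrist0.png

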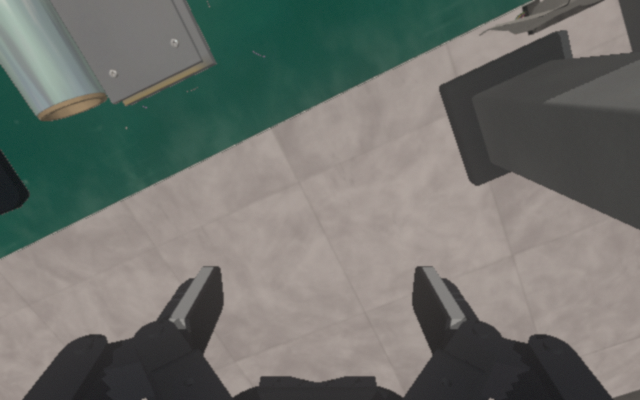

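The wrist camera looks ahead of the fingers, along tool +x. The box tops out at 0.165, so I'll travel at z≥0.25.

```bash
cat >> h.py <<'E'
def rot(deg):
    a=np.deg2rad(deg); return np.array([[np.cos(a),np.sin(a),0],[np.sin(a),-np.cos(a),0],[0,0,-1.]])
E
python3 - <<'E'
from h import *
bot.goto([.46,-.09,.27],rot(-12)); snap('wrist','w1.png')
bot.goto([.46,-.275,.27],rot(-12)); snap('wrist','w2.png'); print(bot.current_time_s())
E
```

```text
3.3833
```

View pics/w1.png

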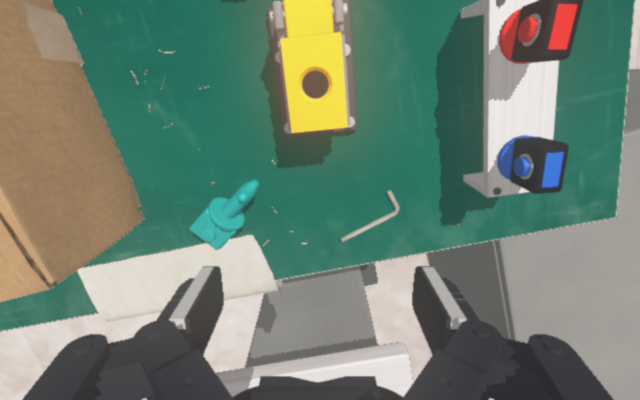

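View pics/w2.png

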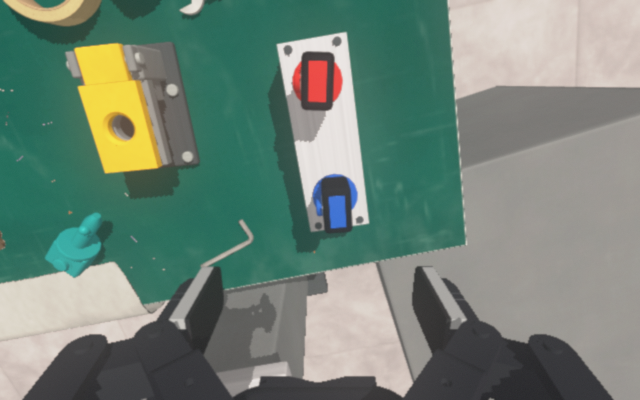

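The long pin's button faces the fixture (w1, 530,30), towards world +y. The hole is at (316,84) in w1. The long pin's head is at (317,80) in w2, nearly square to the tool. Now measuring both.

```bash
python3 - <<'E'
from m import *
d,h=meas('pics/w1.npz');H,S,V=h[...,0],h[...,1],h[...,2]
m=((H>18)&(H<35)&(S>120)&(V>90)); m[:,:260]=0;m[150:]=0;m[:,380:]=0
c,hi=cv2.findContours(m.astype(np.uint8),cv2.RETR_CCOMP,cv2.CHAIN_APPROX_NONE)
for k,cn in enumerate(c):
    if hi[0][k][3]>=0 and len(cn)>15:
        for z in(.072,.069):
            W=np.array([ray(d,u,v,z)[:2] for u,v in cn[:,0]],np.float32); print('hole',z,cv2.fitEllipse(W))
d,h=meas('pics/w2.npz');H,S,V=h[...,0],h[...,1],h[...,2]
red=((H<8)|(H>172))&(S>130)&(V>90); red[130:]=0; red[:,:270]=0
blk=(V<75)&(S<140); blk[140:]=0
for c,s,mm in comps(red,20):
    zs=d['z_map'][mm]; 
    W=np.array([ray(d,u,v,.110)[:2] for v,u in zip(*np.nonzero(mm))],np.float32)
    print('red',c,s,np.median([pt(d,u,v)[2] for v,u in zip(*np.nonzero(mm))]),cv2.minAreaRect(W))
# strip+black head top: enclosed via depth
sub=np.zeros_like(red);P={}
for v in range(40,125):
    for u in range(285,350):
        p=pt(d,u,v)
        if .104<p[2]<.118: sub[v,u]=1
for c,s,mm in comps(sub,50):
    W=np.array([ray(d,u,v,.110)[:2] for v,u in zip(*np.nonzero(mm))],np.float32); print('headtop',c,s,W.mean(0),cv2.minAreaRect(W))
E
python3 -c "
import cv2;i=cv2.imread('pics/w2.png');cv2.imwrite('pics/w2c.png',cv2.resize(i[30:250,260:400],None,fx=2.6,fy=2.6,interpolation=2))"
```

```text
hole 0.072 ((0.5427369475364685, -0.10626863688230515), (0.02462264895439148, 0.024661319330334663), 4.070561408996582)
hole 0.069 ((0.5427337884902954, -0.10624612122774124), (0.024856286123394966, 0.024895325303077698), 4.080222129821777)
red [317.00250941  80.65370138] [308  60  20  43 797] 0.11134812474447825 ((0.5441891551017761, -0.29460498690605164), (0.01464428286999464, 0.030986713245511055), 77.43416595458984)
red [297.05181347  80.0984456 ] [293  62   9  37 193] 0.09973738199197814 ((0.5484524965286255, -0.27902892231941223), (0.005978153552860022, 0.0265717301517725), 75.11772155761719)
red [336.29957806  81.72995781] [333  63   9  38 237] 0.0687250641020097 ((0.5407053232192993, -0.30958837270736694), (0.006273963022977114, 0.02730751410126686), 78.83842468261719)
headtop [317.19246862  80.3666318 ] [ 301   51   34   60 1912] [ 0.5447595  -0.29459125] ((0.54421067237854, -0.2946217954158783), (0.02561924047768116, 0.04346868395805359), 77.04107666015625)
```

View pics/w2c.png

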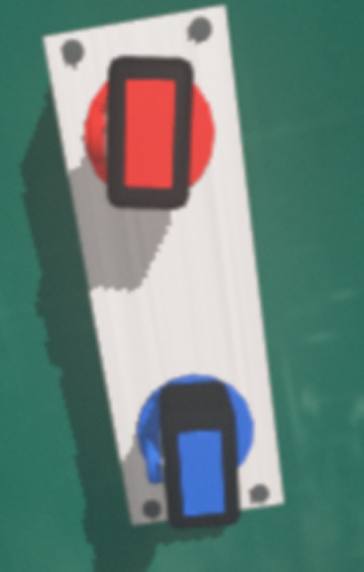

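The head top measures 25.6×43.5 mm against 26×44 given. The pin is at (0.5442,-0.2946) with yaw -13°, and the hole is at (0.5427,-0.1063). The pin-to-hole vector agrees with the top view to about 1 mm. Now grasping.

```bash
python3 - <<'E'
from h import *
R=rot(-13)
bot.goto([.5442,-.2946,.19],R)
print(bot.servo_line([.5442,-.2946,.098],speed=.12,threshold=15), bot.current_position(), bot.current_contact_force().round(1))
bot.grip(0.0,60); print('gap',bot.current_finger_gap(), bot.current_contact_force().round(1))
snap('wrist','w3.png'); snap('side','s3.png'); print(bot.current_time_s())
E
python3 -c "
import cv2;i=cv2.imread('pics/s3.png');cv2.imwrite('pics/s3c.png',cv2.resize(i[150:300,280:440],None,fx=4,fy=4,interpolation=2))"
```

```text
False [ 0.5447027  -0.29486779  0.09935025] [-0.2  0.9  0.3]
gap 0.2981524174324082 [-0.4 -0.4  3.9]
5.5167
```

View pics/w3.png

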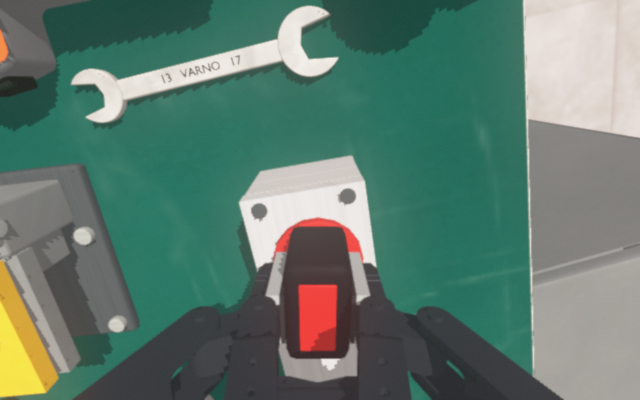

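View pics/s3c.png

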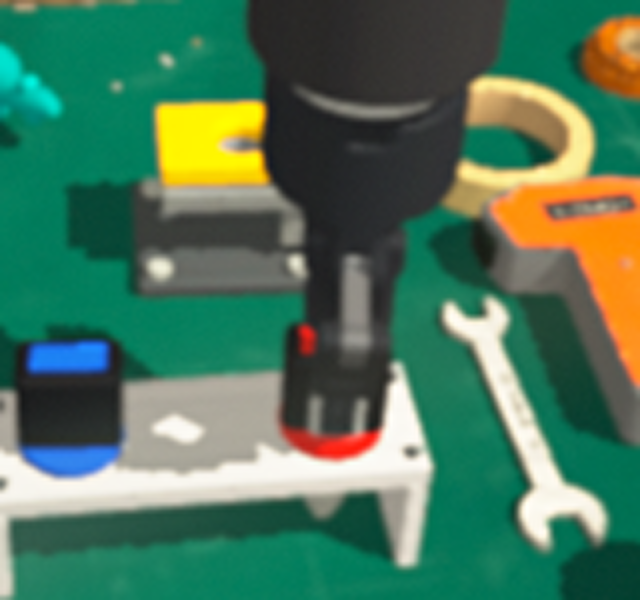

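A gap of 0.298 is about 25.3 mm, the head width, so the button is flush and the pads bear on the flats. The wrist view shows the head at (318,300), centred between the pads. Now lifting.

```bash
python3 - <<'E'
from h import *
R=rot(-13)
p=bot.current_position(); print(p)
print(bot.servo_line([.5442,-.2946,.23],speed=.12,threshold=25), bot.current_position(), bot.current_contact_force().round(1),bot.current_finger_gap())
bot.dwell(.2); print(bot.current_contact_force().round(2),bot.current_wrist_torque().round(2))
d=snap('wrist','w4.png'); snap('side','s4.png'); print(bot.current_time_s())
E
python3 -c "
import cv2;i=cv2.imread('pics/s4.png');cv2.imwrite('pics/s4c.png',cv2.resize(i[130:290,280:440],None,fx=3.7,fy=3.7,interpolation=2))"
```

```text
[ 0.54454629 -0.29512868  0.099012  ]
False [ 0.54390171 -0.29438182  0.22871745] [ 0.1  0.  -2.2] 0.29473290234106064
[ 0.68  0.75 -2.92] [-0.   -0.04 -0.  ]
7.0667
```

View pics/w4.png

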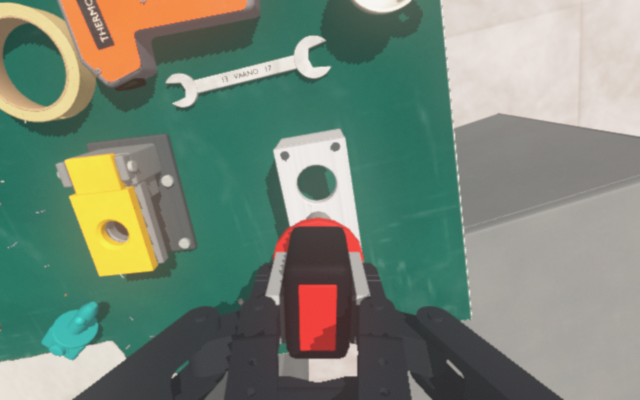

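View pics/s4c.png

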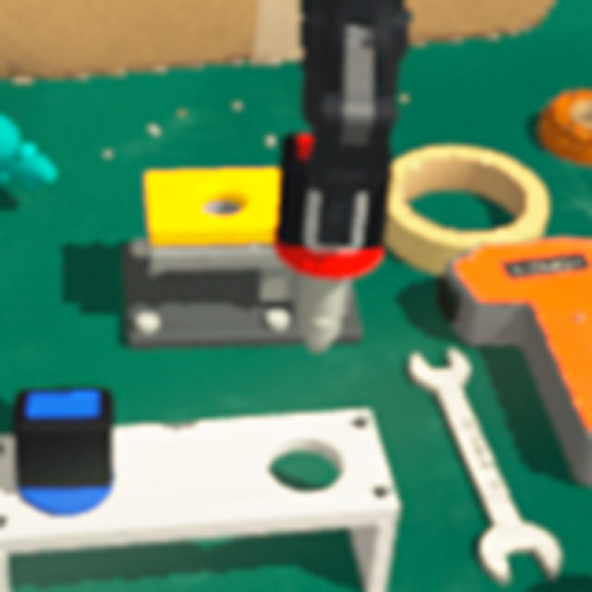

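The pin is out of the rack with the balls drawn in, and it sits in the grip as before. I'll check the tilt numerically before moving it over the hole.

Run:
```python
from m import *
for f in('w3','w4'):
    d,h=meas(f'pics/{f}.npz');H,S,V=h[...,0],h[...,1],h[...,2]
    red=((H<8)|(H>172))&(S>130)&(V>70); red[:200]=0
    for c,s,mm in comps(red,100): print(f,c.round(1),s)
d,_=meas('pics/s4.npz')
def proj(X):
    q=d['intrinsics']@(d['R']@np.array(X)+d['t']); return q[:2]/q[2]
z0=.2287-.099+.062
for dz in(.0,-.056): 
    u=proj([.5442,-.2946,z0+dz]); print(dz,u,(u-[280,130])*3.7)
```

```text
w3 [319.4 234.3] [275 218  88  42 783]
w3 [317.3 316.7] [ 298  284   40   68 2577]
w4 [318.  234.7] [273 218  91  43 852]
w4 [317.3 316.5] [ 298  284   40   68 2562]
0.0 [368.18310606 196.48814304] [326.27749243 246.00612925]
-0.056 [365.36039336 223.68890953] [315.83345542 346.64896525]
```

The tip was predicted at (316,347) and seen at about (318,350), so the pin hangs upright. The strip hasn't moved in the hand. Now moving over the hole and looking from the side before inserting.

```bash
python3 - <<'E'
from h import *
R=rot(-13)
bot.servo_line([.5427,-.1063,.23],speed=.15)
bot.servo_line([.5427,-.1063,.172],speed=.1); bot.dwell(.2)
print(bot.current_position(),bot.current_finger_gap(),bot.current_contact_force().round(2)); d=snap('side','s5.png');snap('wrist','w5.png');snap('top','t5.png'); print(bot.current_time_s())
E
python3 -c "
import cv2;i=cv2.imread('pics/s5.png');cv2.imwrite('pics/s5c.png',cv2.resize(i[100:240,270:410],None,fx=4.2,fy=4.2,interpolation=2))"
```

```text
[ 0.54305958 -0.10629185  0.17289088] 0.2939896055497638 [-0.44 -0.09 -2.02]
9.5583
```

View pics/s5c.png

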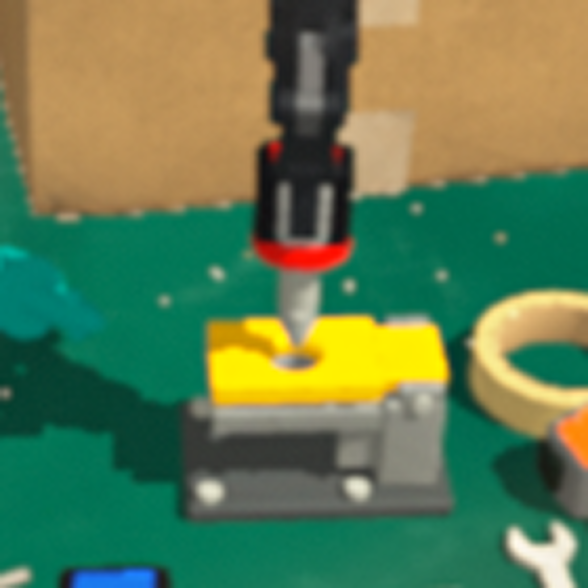

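View pics/w5.png

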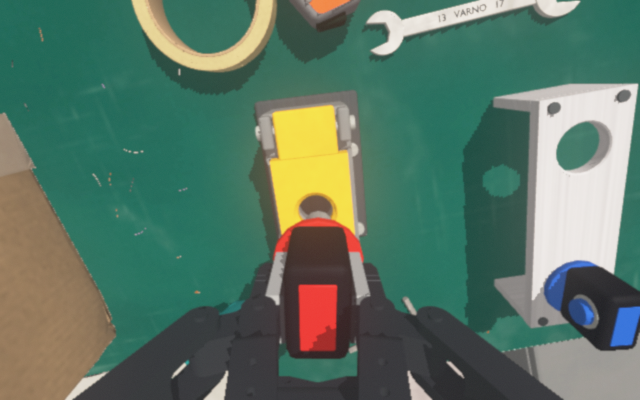

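The side view shows the tip at (297,343), just above the hole at about (297,355). The wrist view shows the hole straight ahead of the pin in the same column, about 316. The pin is aligned, so I'll insert it.

```bash
python3 - <<'E'
from h import *
x,y=.5427,-.1063
print(bot.servo_line([x,y,.116],speed=.06,threshold=10), bot.current_position(), bot.current_contact_force().round(1))
print(bot.servo_line([x,y,.106],speed=.02,threshold=8), bot.current_position(), bot.current_contact_force().round(1), bot.current_finger_gap())
snap('side','s6.png'); print(bot.current_time_s())
E
python3 -c "
import cv2;i=cv2.imread('pics/s6.png');cv2.imwrite('pics/s6c.png',cv2.resize(i[100:240,270:410],None,fx=4.2,fy=4.2,interpolation=2))"
```

```text
False [ 0.54236308 -0.10639652  0.11577657] [-1.3  0.4 -3.7]
True [ 0.54304281 -0.10645875  0.10897345] [-0.7 -0.9  4.2] 0.2979967580581079
11.1083
```

View pics/s6c.png

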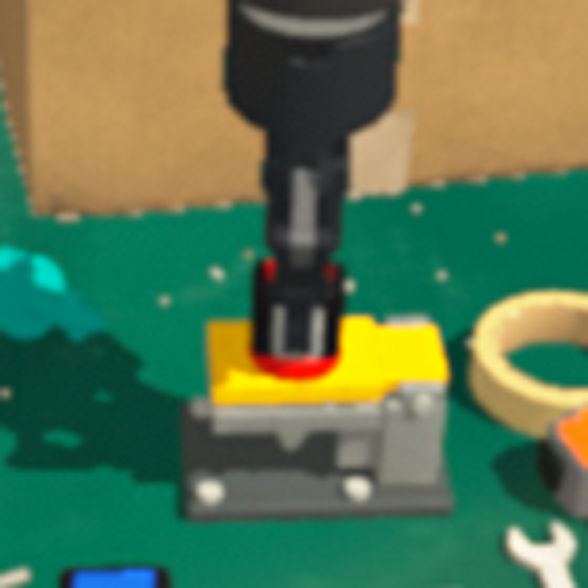

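Contact came at TCP z=0.109, which is the expected 72 mm seat, and the tip shows below the lug. Releasing and backing off.

```bash
python3 - <<'E'
from h import *
bot.grip(1.0); bot.dwell(.2)
x,y,z=bot.current_position()
print(bot.servo_line([.5427,-.1063,.25],speed=.12), bot.current_contact_force().round(1), bot.current_finger_gap())
bot.goto([.45,-.09,.29],rot(-13)); bot.dwell(.2)
snap('wrist','w7.png');snap('side','s7.png');snap('top','t7.png'); print(bot.current_time_s(), bot.current_contact_force().round(1))
from m import *
d,h=meas('pics/w7.npz');H,S,V=h[...,0],h[...,1],h[...,2]
red=((H<8)|(H>172))&(S>130)&(V>70)
for c,s,mm in comps(red,60):
    P=np.array([pt(d,u,v) for v,u in zip(*np.nonzero(mm))]); print(c,s,np.median(P,0).round(4))
E
python3 -c "
import cv2;i=cv2.imread('pics/s7.png');cv2.imwrite('pics/s7c.png',cv2.resize(i[140:290,270:420],None,fx=4,fy=4,interpolation=2))"
```

```text
False [ 0.3 -0.2 -0.2] 1.0033619068593072
14.1 [ 0.9  0.1 -0.1]
[312.98372966  70.63329161] [304  50  19  43 799] [ 0.5423 -0.1095  0.1213]
[332.375       72.19852941] [328  53  11  39 272] [ 0.5382 -0.1263  0.0789]
[294.34554974  73.09424084] [290  55   9  36 191] [ 0.5445 -0.0938  0.1106]
```

View pics/s7c.png

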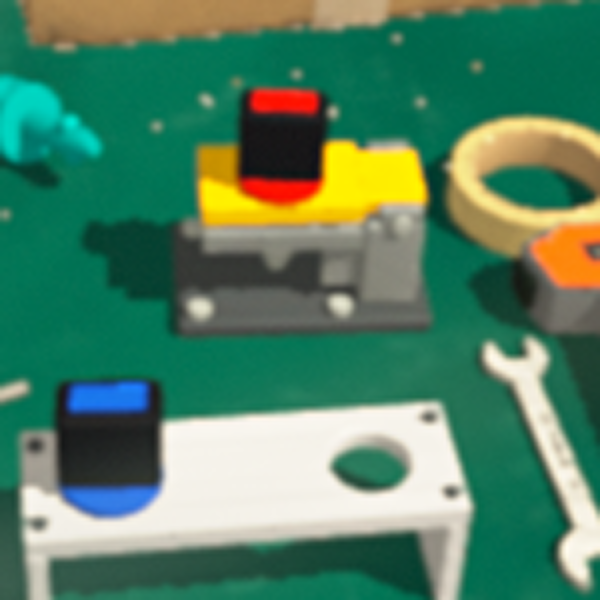

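View pics/w7.png

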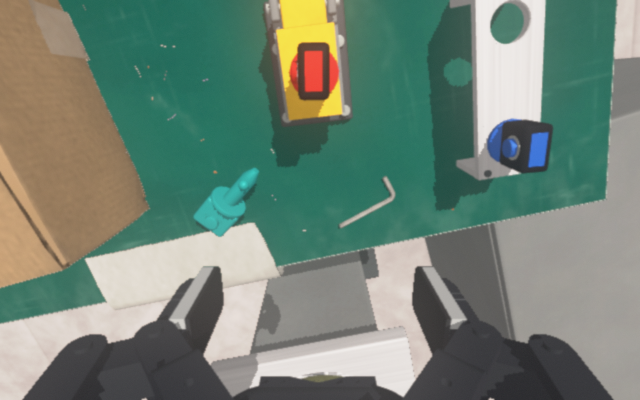

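The collar top is at 0.079 (expected 0.078) and the head top at 0.121 (expected 0.120). The tip is visible below the lug and the blue pin is untouched. I'll take one look from the button side to confirm it sprang out.

Run:
```python
from h import *
bot.goto([.42,.07,.27],rot(-13)); bot.dwell(.1)
d=snap('wrist','w8.png'); print(bot.current_time_s())
q=d['intrinsics']@(d['R']@np.array([.5427,-.1063,.09])+d['t']); u,v=(q[:2]/q[2]).astype(int); print(u,v)
i=d['pixels'][:,:,::-1]; cv2.imwrite('pics/w8c.png',cv2.resize(i[max(0,v-70):v+70,max(0,u-70):u+70],None,fx=4,fy=4,interpolation=2))
```

```text
14.95
501 -18
```

View pics/w8c.png

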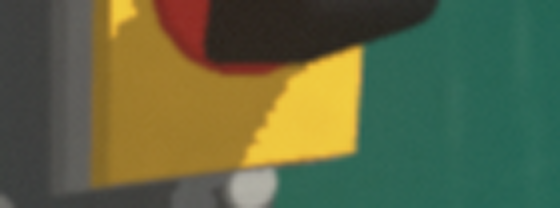

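The pin is just out of frame at the top, so I'll step forward and look again.

Run:
```python
from h import *
bot.goto([.50,.05,.27],rot(-13)); bot.dwell(.1)
d=snap('wrist','w9.png'); print(bot.current_time_s())
q=d['intrinsics']@(d['R']@np.array([.5427,-.1063,.09])+d['t']); u,v=(q[:2]/q[2]).astype(int); print(u,v)
i=d['pixels'][:,:,::-1]; cv2.imwrite('pics/w9c.png',cv2.resize(i[max(0,v-70):v+70,max(0,u-70):u+70],None,fx=4,fy=4,interpolation=2))
```

```text
15.525
482 93
```

View pics/w9c.png

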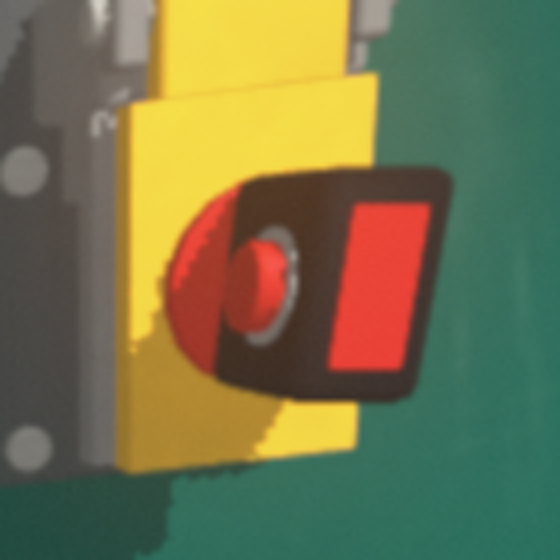

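The crop shows the button at (258,285) standing proud of the head, and the collar flat on the yellow arm. Handing in.

Run:
```python
from h import *
bot.close_job()
```

```text
the job is handed in; nothing more can be done
```

The long red-collared pin is now in the fixture, and I handed the job in at about 15.5 s. I pinched its head across the button and lifted it upright out of the rack. It then went straight down through the aligned holes until the collar met the yellow arm (TCP z 0.109, as expected), and I let go.

**Last checks:**
- **Seating:** the collar top was at 0.079 m (expected 0.078) and the head top at 0.121 m (expected 0.120). The collar looks flat on the arm and the tip shows below the lug.
- **Lock:** the button stands proud of the head. I couldn't see the balls themselves, so I infer from the button that they have locked.
- **Short pin and look-alike:** the blue pin was still in its rack hole, and I never touched the turquoise look-alike.
- **Small disagreement:** the strip centre measured about 3 mm from the hole centre in y, which the hole's clearance could account for. The first pose I used to check the button left the pin out of frame, so I took a second.

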